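# Fetch the glass cutter from behind the jars

## Robot

A 6-joint arm with a two-finger parallel gripper is mounted at the origin on a cart in front of the work surface, level with it; the furniture and walls round the work are solid. World frame = base frame: x ahead of the robot, y to its left, z up, the work surface at z = 0. Lengths are in m, angles in rad, forces in N, time in s.
With the tool pointing down it reaches from about 0.375 to 0.925 m from the base axis. Payload 5.7 kg.
Tool frame: the origin (TCP) lies midway between the tips of the shut fingers; the grasp point (between the pads) lies 19 mm behind it; z points along the fingers, y is the line along which they close (so a half turn about z gives the same grasp; the last joint's range is limited). The gripper opens to 88 mm and grips with 3 to 60 N. Pads are 20 mm wide; open, the fingers measure 115 mm over their backs; the gripper's body (75 mm by 178 mm) begins 61 mm behind the grasp point.
Start: joints at [1.044, 0.359, 1.51, -0, 1.272, -0.115], TCP at [0.24, 0.55, 0.223] pointing down, gripper open.
Joint ranges: [-2.97, 2.97], [-1.01, 2.36], [0.21, 2.38], [-0.96, 4.11], [0.2, 2.71], [-2.98, 2.98]. Speed limits (rad/s): [2.39, 2.39, 3.14, 3.14, 3.14, 3.14].

## Interface

Orientations are given as a unit quaternion [x, y, z, w].
In Python, from station import ctrl gives the robot as it stands.
- The arm moves only by the tool move_arm, never from a script. Its argument "plan" is a list that holds one entry, the list of rows, each a list of 5 numbers: the shift along the tool's x, y, z in m, then the turn about the tool's z in rad, then the opening in per cent of the stroke, from 0 (shut) to 100 (fully open). A call has 1 to 20 rows; each row shifts and turns the commanded pose from where the row before left it, along the tool's axes as they then stand; what a row does not reach is not made up. A row lasts 1/10 s, in which the tool goes at most 50 mm and 8.59 degrees, less where a joint would pass 70% of its speed; a pose out of reach is approached as far as the arm can. A call with a gripper value outside its range is refused whole. The fingers move at their own pace and stop on an object; "squeeze" is the grip in N (left out, the last holds). Time passes only in rows, so rows that do not move let the fingers close. It gives the time, the measured TCP pose, the force, the opening and the grip force at its end, in the units of the state.
- ctrl.get_obs(): the state, without advancing time (a new reading comes with each control period).
- ctrl.get_image(name): name is "scene" or "side" or "wrist"; returns (picture, depth): 384x512x3 uint8, red, green, blue; 384x512 float32, m along the optical axis (not along the pixel's ray), 0 where there is no reading.
- ctrl.camera_model(name): a dict with "intrinsics" (3x3 intrinsics, pixels), "R" (3x3) and "t" (3): a world point X has camera coordinates R X + t. Camera axes: x right, y down, z forward; pixel columns grow to the right and rows downward; lengths in m; the calibration is good to about 2 mm. A picture is of the moment at which its call begins: read the wrist's pose just before it. camera_model takes no time and is no camera call; for the wrist camera it gives the pose at the moment of the call.
- ctrl.sign_off(): hands the job in; it is judged then, once.
Trained networks look in the newest picture that a camera, given by its name, has taken for a name from the list of things; names that differ only in an ending like _2 or _b are one class to them, and where a whole thing is asked for, a point or a joint stands for the part that bears it (a point fixed in the world has none). Each returns a list of dicts, best first, with "score" (0 to 1); they miss things now and then, are a little off and sometimes report something else, mostly with a low value. They report only what shows in the picture. A call takes as long as a camera call. They do not tell look-alikes from the thing itself.
- ctrl.recognise(query, camera): "position" ([column, row] in pixels, amid what is visible of it).
- ctrl.regions_of(query, camera): "region" (384x512 bool, what is visible of it) and "position" ([column, row] in pixels, amid what is visible of it).
The state is a dict: "time_s": time; "joint_pos": joint angles; "joint_vel": joint speeds; "tau": joint torques, N m; "position": TCP position; "orientation": TCP orientation; "force": force on the tool from outside, world axes, zero at the start; "ft_torque": the same for the moment, N m; "opening": finger opening in m; "gripper_force": force on a finger pad.
Only numpy, scipy, OpenCV 4.12 (cv2) and the standard library are available. Lean on these libraries where they do the work, as an engineer would, in place of code of your own. Each camera call takes 0.05 s, during which the arm holds its last target. There are 200 camera calls.

## Task

In the wooden caddy the glass cutter lies shut in behind a row of two jars and a bottle; get it out: first set all three containers upright on the grey felt board, and leave them there while you lift the cutter out and lay it centred in the two V notches of the blue tool rest. Then put each container back upright on the middle of the very cork pad it came from, leaving the cutter in its rest. Never tip a container, and do not disturb the solder reel, the eraser or the beech block.

Things in the scene. Friction and masses are not known exactly. Their poses are not given: they have to be found in the camera images.
- flux_jar: Black jar with black screw cap and a red band on its label, 54 mm in diameter, 74 mm tall (body straight up to 60 mm, cap 48 mm wide above). Origin: centre of its underside, z up. Starts upright on one of the caddy's three cork pads.
- patina_jar: Squat black jar with red screw cap, 60 mm in diameter, 61 mm tall (body up to 49 mm, cap about 53 mm wide above). Origin: centre of its underside, z up. Starts upright on one of the caddy's cork pads.
- cutting_oil: White bottle with white cap and blue band, 42 mm in diameter, 96 mm tall (body up to 80 mm, cap about 37 mm wide above). Origin: centre of its underside, z up. Starts upright on one of the caddy's cork pads.
- glass_cutter: Round pencil-like tool with brass ends and green grip, 145 mm long, 12 mm thick. Its length is its y axis, head at +y. Origin: mid-length on the underside, 7 mm below the tool axis as it lies at the start: on the caddy floor along the caddy's x, at caddy y = +26 mm, its top 13 mm above that floor, between low chocks (5 mm high, 54 to 66 mm from its middle). In the rest either way round is fine.
- caddy: Fixed low wooden caddy, 260 mm along its x, 160 along y, origin at the centre of its underside, floor 6 mm above it. Rims 10 mm above the floor, back wall (at +y) 16 mm, all 6 mm thick. Three flush cork pads (68 mm across) at x = -72, 0, +72, y = -26 mm; one container on each, in any order, within 3 mm of its centre. The cutter lies between pads and back wall.
- side_board: Fixed flat board, 280 mm along its x, 120 mm along its y, 10 mm high, dark wood covered with grey felt, empty at the start: the place to set the containers aside, anywhere on it. Origin: centre of its underside, z up.
- tool_rest: Fixed rest: aluminium spine (130 mm along its x, 14 wide, 8 high) with a blue V saddle at x = -52 and +52 mm, notches open upward, 40 mm wide at the top, prong tips 42 mm above the origin. Origin: centre of its underside, z up. A cutter in both notches lies along x, its axis about 31 mm above the origin. Free room for fingers between the saddles.
- solder_reel: Bystander: blue reel of solder wire lying flat, 60 mm across, 30 mm high, just beyond the work on the drawing's far edge (another like it at the bench's back edge is only scenery). Leave it alone. Origin: centre of its underside.
- eraser: Bystander: white eraser in a blue sleeve, 19 x 42 x 12 mm, just beyond the work. Leave it alone. Origin: centre of its underside.
- setting_block: Bystander: beech block, 32 x 60 x 22 mm, just beyond the work, this side of the blue nail box. Leave it alone. Origin: centre of its underside.
Mind the look-alikes: they are no part of the job. There is more than one size of the patina_jar; the one meant has the size given above.

How it is judged:
By the outcome, as a careful person would: the job done as asked, in the order asked, and still so for the second after the job is handed in, with the robot touching nothing.
It also fails if it takes over 141 s, if anything falls off the work surface, if the arm or the gripper's body presses on something with over 40 N, if the wrist force passes 120 N, or if a joint passes its speed limit or range.

## Working session

There is one attempt and no reset: what is moved stays moved. The work goes in short steps, Python scripts to look and compute and a tool call to move; the robot and the scene stay as the last step left them, time stands still between calls to the robot, and variables do not carry over. Pictures are saved under pics/ and viewed, at most 14 in all, crops included, and the job is handed in when it is done.

Besides the shell and the picture viewer there is one more tool, called after "Emit:" by a JSON object that holds its "fn" and its "kwargs". move_arm: Moves the arm, as the interface text tells. Its arguments: {"type":"object","properties":{"plan":{"type":"array","items":{"type":"array","items":{"type":"array","items":{"type":"number"}}}},"squeeze":{"type":"number"}},"required":["plan"]}

```bash
ls; mkdir -p pics; cat > h.py <<'E'
import numpy as np, cv2
from station import ctrl
def cloud(cam,depth,m=None):
    m=m or ctrl.camera_model(cam); K=np.array(m["intrinsics"]);R=np.array(m["R"]);t=np.array(m["t"])
    v,u=np.mgrid[0:384,0:512]; p=np.stack([(u-K[0,2])/K[0,0]*depth,(v-K[1,2])/K[1,1]*depth,depth],-1)
    return (p-t)@R
E
python3 - <<'E'
from h import *
ims=[]
for c in ["scene","side"]:
    im,d=ctrl.get_image(c); P=cloud(c,d); np.savez(f"{c}.npz",im=im,P=P)
    im=im.copy()
    for q in ["flux_jar","patina_jar","cutting_oil","glass_cutter","caddy","side_board","tool_rest","solder_reel","eraser","setting_block"]:
        for r in ctrl.regions_of(q,c):
            if r["score"]<.3: continue
            x=P[r["region"]&(d>0)]
            print(c,q,round(r["score"],2),np.round(r["position"]),np.round(np.median(x,0),3),np.round(np.percentile(x,2,0),3),np.round(np.percentile(x,98,0),3))
    cv2.imwrite(f"pics/{c}.png",cv2.resize(im[...,::-1],(800,600)))
E
```

```text
pics
scene flux_jar 0.76 [202. 240.] [0.593 0.19  0.073] [0.578 0.165 0.018] [0.624 0.208 0.083]
scene patina_jar 0.91 [255. 278.] [0.454 0.193 0.066] [0.43  0.159 0.009] [0.486 0.215 0.07 ]
scene patina_jar 0.74 [322. 239.] [0.383 0.044 0.085] [ 0.348 -0.006  0.014] [0.423 0.066 0.089]
scene cutting_oil 0.64 [324. 148.] [ 0.537 -0.26   0.011] [ 0.414 -0.326  0.002] [ 0.681 -0.205  0.014]
scene cutting_oil 0.34 [201. 241.] [0.594 0.19  0.065] [0.577 0.149 0.007] [0.65  0.209 0.083]
scene glass_cutter 0.86 [208. 279.] [0.535 0.236 0.018] [0.484 0.228 0.013] [0.599 0.24  0.021]
scene caddy 0.73 [219. 281.] [0.515 0.239 0.007] [0.404 0.136 0.004] [0.658 0.291 0.023]
scene side_board 0.65 [326. 146.] [ 0.537 -0.26   0.011] [ 0.415 -0.322  0.006] [ 0.68  -0.205  0.014]
scene tool_rest 0.88 [287. 202.] [ 0.518 -0.029  0.009] [ 0.47  -0.057  0.001] [ 0.587 -0.003  0.04 ]
scene tool_rest 0.35 [219. 282.] [0.513 0.24  0.007] [0.404 0.136 0.004] [0.658 0.291 0.023]
scene solder_reel 0.56 [201. 158.] [ 0.776 -0.015  0.03 ] [ 0.752 -0.048  0.001] [0.814 0.008 0.033]
scene eraser 0.36 [324. 147.]
[... 636 characters left out ...]
0.081]
side glass_cutter 0.61 [257. 288.] [0.545 0.238 0.015] [0.477 0.23  0.008] [0.598 0.242 0.02 ]
side side_board 0.62 [284. 158.] [ 0.544 -0.256  0.009] [ 0.412 -0.324  0.001] [ 0.68  -0.204  0.012]
side side_board 0.56 [182. 203.] [ 0.775 -0.011  0.027] [ 0.751 -0.058 -0.   ] [0.806 0.006 0.032]
side tool_rest 0.68 [278. 209.] [ 0.535 -0.028  0.008] [ 0.47  -0.054 -0.001] [ 0.59  -0.003  0.04 ]
side solder_reel 0.96 [180. 200.] [ 0.775 -0.011  0.028] [ 0.751 -0.05   0.   ] [0.805 0.005 0.032]
side eraser 0.72 [181. 225.] [0.75  0.074 0.01 ] [ 0.73   0.047 -0.001] [0.771 0.081 0.013]
side setting_block 0.52 [205. 169.] [ 0.741 -0.159  0.019] [ 0.722 -0.195  0.001] [ 0.766 -0.139  0.024]
```

View pics/scene.png

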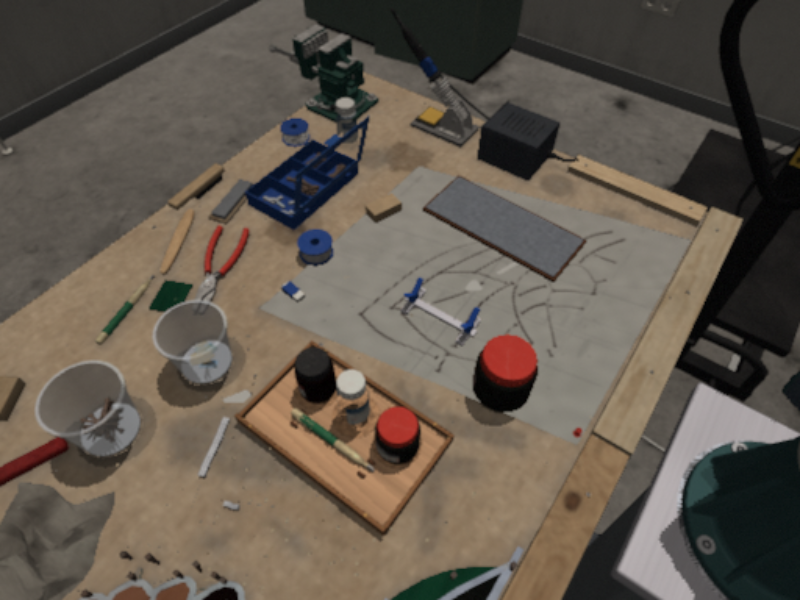

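View pics/side.png

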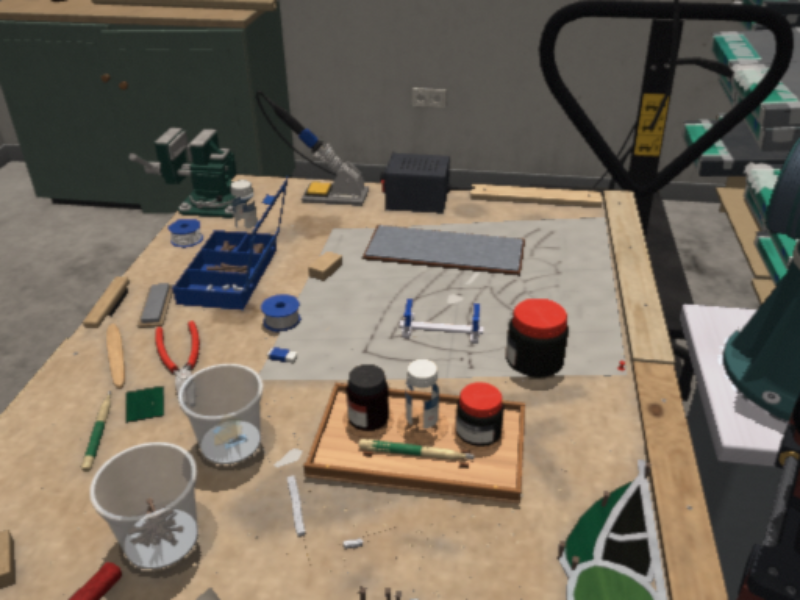

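```bash
cat >> h.py <<'E'
def circ(P,zlo,zhi,box):
    m=(P[...,2]>zlo)&(P[...,2]<zhi)&(P[...,0]>box[0])&(P[...,0]<box[1])&(P[...,1]>box[2])&(P[...,1]<box[3])
    c,s,a=cv2.minAreaRect(P[m][:,:2].astype(np.float32)*1000); cc,r=cv2.minEnclosingCircle(P[m][:,:2].astype(np.float32)*1000)
    return m.sum(),np.round(c,1),np.round(s,1),round(a,1),'circ',np.round(cc,1),round(2*r,1),'z',np.round(np.median(P[m][:,2]),4)
E
python3 - <<'E'
from h import *
for c in ["scene","side"]:
    P=np.load(c+".npz")["P"]
    print(c)
    print("flux",circ(P,.074,.09,(.56,.64,.14,.23)))
    print("oil",circ(P,.095,.11,(.50,.57,.14,.23)))
    print("pat",circ(P,.060,.075,(.42,.50,.14,.23)))
    print("look",circ(P,.080,.095,(.33,.45,-.02,.09)))
    print("board",circ(P,.007,.014,(.38,.70,-.34,-.19)))
    print("rest",circ(P,.03,.05,(.45,.61,-.07,.01)))
    print("spine",circ(P,.004,.012,(.45,.61,-.07,.01)))
    print("cutter",circ(P,.013,.024,(.45,.62,.22,.25)))
    print("caddy",circ(P,.011,.026,(.38,.68,.11,.31)))
print(ctrl.get_obs())
E
```

```text
scene
flux (np.int64(364), array([603.8, 182.2]), array([45.9, 46.8]), 70.3, 'circ', array([603.7, 182. ]), 47.8, 'z', np.float64(0.0807))
oil (np.int64(264), array([533.3, 185.2]), array([34.8, 36.6]), 79.4, 'circ', array([532.9, 184.8]), 37.7, 'z', np.float64(0.1025))
pat (np.int64(534), array([459.4, 185.8]), array([50.3, 51.2]), 35.1, 'circ', array([459.4, 184.9]), 53.3, 'z', np.float64(0.0676))
look (np.int64(878), array([387.5,  24.6]), array([74.5, 73. ]), 60.7, 'circ', array([387.9,  24.3]), 75.9, 'z', np.float64(0.0873))
board (np.int64(2917), array([ 549.3, -266.6]), array([122.4, 280. ]), 87.2, 'circ', array([ 548.5, -265.5]), 298.7, 'z', np.float64(0.0108))
rest (np.int64(99), array([530.3, -31.1]), array([114. ,  45.1]), 1.4, 'circ', array([530.3, -30.7]), 119.3, 'z', np.float64(0.0373))
spine (np.int64(411), array([531. , -29.8]), array([156.9,  75.7]), 0.3, 'circ', array([530.7, -17.3]), 158.9, 'z', np.float64(0.0083))
cutter (np.int64(344), array([534. , 235.8]), array([ 20.5, 142.1]), 89.4, 'circ', array([534. , 235.3]), 142.1, 'z', np.float64(0.0179))
caddy (np.int6
[... 1343 characters left out ...]

{'time_s': 1.1, 'joint_pos': array([ 1.04388213e+00,  3.58758632e-01,  1.51040462e+00,  2.26917544e-05,
        1.27247777e+00, -1.15099212e-01]), 'joint_vel': array([-0.00062181,  0.0002167 ,  0.00077106,  0.00117062,  0.00117126,
        0.00158397]), 'tau': array([ 2.78196567e-04, -5.15334678e+01, -2.71125126e+01,  6.73321215e-02,
        2.44395726e-02,  4.12396935e-05]), 'position': array([0.24015114, 0.54981776, 0.22264567]), 'orientation': array([ 2.04458828e-01,  9.78875164e-01, -1.95269433e-05, -1.79213038e-05]), 'force': array([-0.12976493,  0.22890651,  0.86525477]), 'ft_torque': array([-0.05570471,  0.02145928, -0.02532134]), 'gripper_force': 0.0, 'opening': 0.08791753895087442}
```

The patina_jar candidates are scene (255,278), with a cap about 52 mm wide and its top at z 67 mm (6+61), and (322,239), with a cap about 75 mm wide and its top at 87 mm. The first fits the given size and stands in the caddy. I'll confirm it from close by.

Emit:
{"fn": "move_arm", "kwargs": {"plan": [[[0, 0, 0, -0.1375, 100], [0, 0, 0, -0.1375, 100], [0, 0, 0, -0.137, 100], [-0.0207, -0.0261, 0, 0, 100], [-0.0207, -0.0261, 0, 0, 100], [-0.0207, -0.0261, 0, 0, 100], [-0.0207, -0.0261, 0, 0, 100], [-0.0207, -0.0261, 0, 0, 100], [-0.0207, -0.0261, 0, 0, 100], [-0.0207, -0.0261, 0, 0, 100], [-0.0207, -0.0261, 0, 0, 100], [-0.0207, -0.0261, 0, 0, 100], [-0.0207, -0.0261, 0, 0, 100], [-0.0207, -0.0261, 0, 0, 100], [-0.0207, -0.0261, 0, 0, 100], [-0.0207, -0.0261, 0, 0, 100], [-0.0207, -0.0261, 0, 0, 100], [0, 0, 0, 0, 100]]], "squeeze": 20}}

```text
time_s: 2.9
position: [0.5327, 0.1817, 0.2228]
orientation: [0.002, 1.0, -0.001, 0.001]
force: [-0.1, 0.6, 0.4]
opening: 0.0875
gripper_force: 0.0
```

```bash
python3 - <<'E'
from h import *
m=ctrl.camera_model("wrist"); im,d=ctrl.get_image("wrist"); P=cloud("wrist",d,m); np.savez("w0.npz",im=im,P=P)
cv2.imwrite("pics/w0.png",im[...,::-1])
s=np.load("scene.npz")["im"][200:330,160:370]; cv2.imwrite("pics/crop.png",cv2.resize(s[...,::-1],None,fx=3.5,fy=3.5,interpolation=cv2.INTER_CUBIC))
for n,a in dict(flux=(.074,.09,(.56,.64,.14,.23)),oil=(.095,.11,(.50,.57,.14,.23)),pat=(.060,.075,(.42,.50,.14,.23)),cutter=(.013,.024,(.45,.62,.22,.25)),caddy=(.011,.026,(.38,.68,.11,.31))).items():
    try: print(n,circ(P,*a))
    except Exception as e: print(n,"none")
print(ctrl.get_obs()["position"])
E
```

```text
flux (np.int64(1055), array([602.7, 179.5]), array([46.6, 46.3]), 71.8, 'circ', array([602.8, 179.7]), 48.0, 'z', np.float64(0.0807))
oil (np.int64(878), array([532.3, 182.2]), array([36.9, 36.6]), 89.8, 'circ', array([532. , 182.2]), 37.6, 'z', np.float64(0.1027))
pat (np.int64(1711), array([458.9, 182.8]), array([52.3, 52.4]), 27.3, 'circ', array([459.1, 183.4]), 53.7, 'z', np.float64(0.0677))
cutter (np.int64(784), array([533.1, 231. ]), array([ 21.3, 144.6]), 86.6, 'circ', array([533.2, 233.5]), 144.7, 'z', np.float64(0.018))
caddy (np.int64(3825), array([528.7, 202.5]), array([173.4, 267.1]), 89.2, 'circ', array([531.5, 208.2]), 301.5, 'z', np.float64(0.0171))
[0.53113994 0.18316445 0.22262402]
```

View pics/crop.png

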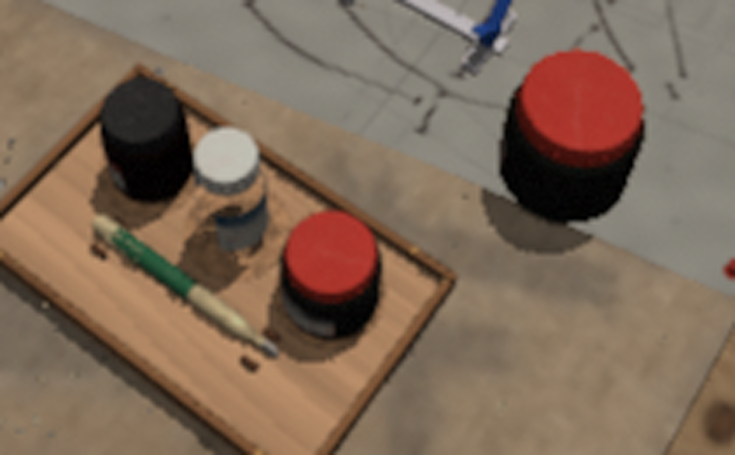

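View pics/w0.png

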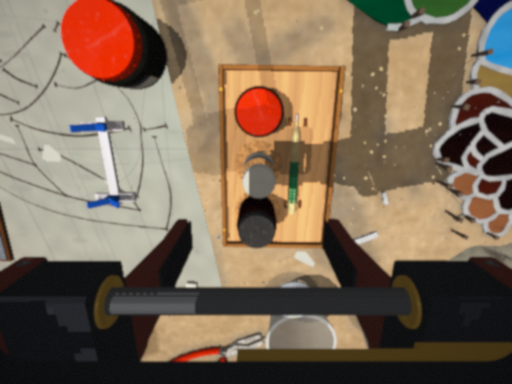

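The crop shows the squat red-capped jar in the caddy at crop (330,270). The bigger red-capped jar stands outside on the paper at crop (575,130). The caddy one is meant, and I'll take it first.

Emit:
{"fn": "move_arm", "kwargs": {"plan": [[[0.0242, 0.0004, 0, 0, 100], [0.0242, 0.0004, 0, 0, 100], [0.0242, 0.0005, 0, 0, 100], [0, 0, 0.03, 0, 100], [0, 0, 0.04, 0, 100], [0, 0, 0.04, 0, 100], [0, 0, 0.035, 0, 100], [0, 0, 0.03, 0, 100], [0, 0, 0.014, 0, 100], [0, 0, 0.0066, 0, 100], [0, 0, 0, 0, 100], [0, 0, 0, 0, 60], [0, 0, 0, 0, 60], [0, 0, 0, 0, 50], [0, 0, 0, 0, 50], [0, 0, 0, 0, 40], [0, 0, 0, 0, 40], [0, 0, 0, 0, 40]]], "squeeze": 25}}

```text
time_s: 4.75
position: [0.4579, 0.1856, 0.0277]
orientation: [-0.0, 1.0, -0.0, 0.001]
force: [-0.8, -1.6, 6.0]
opening: 0.0592
gripper_force: 25.0
```

Emit:
{"fn": "move_arm", "kwargs": {"plan": [[[0, 0, -0.01, 0, 40], [0, 0, -0.03, 0, 40], [0, 0, -0.045, 0, 40], [0, 0, -0.045, 0, 40], [0, -0.02, -0.01, 0, 40], [0, -0.038, 0, 0, 40], [0, -0.044, 0, 0, 40], [0, -0.044, 0, 0, 40], [0, -0.044, 0, 0, 40], [0, -0.044, 0, 0, 40], [0, -0.044, 0, 0, 40], [0, -0.044, 0, 0, 40], [0, -0.044, 0, 0, 40], [0, -0.044, 0, 0, 40], [0, -0.03, 0, 0, 40], [0, -0.012, 0, 0, 40], [0, 0, 0, 0, 40], [0, 0, 0, 0, 40]]]}}

```text
time_s: 6.55
position: [0.457, -0.2648, 0.167]
orientation: [0.0, 1.0, 0.001, -0.0]
force: [-0.3, 0.5, -0.9]
opening: 0.0593
gripper_force: 25.0
```

Emit:
{"fn": "move_arm", "kwargs": {"plan": [[[0, -0.001, 0.03, 0, 40], [0, 0, 0.04, 0, 40], [0, 0, 0.035, 0, 40], [0, 0, 0.018, 0, 40], [0, 0, 0.008, 0, 40], [0, 0, 0.003, 0, 40], [0, 0, 0.001, 0, 40], [0, 0, 0, 0, 40]]]}}

```text
time_s: 7.35
position: [0.4583, -0.2674, 0.0331]
orientation: [-0.0, 1.0, -0.001, 0.001]
force: [-0.4, -0.7, -1.4]
opening: 0.0592
gripper_force: 25.0
```

Emit:
{"fn": "move_arm", "kwargs": {"plan": [[[0, 0, 0.0007, 0, 40], [0, 0, 0.0005, 0, 40], [0, 0, 0, 0, 40]]]}}

```text
time_s: 7.65
position: [0.458, -0.2677, 0.0317]
orientation: [-0.0, 1.0, -0.0, 0.001]
force: [-0.2, 0.5, 5.4]
opening: 0.0589
gripper_force: 25.0
```

Emit:
{"fn": "move_arm", "kwargs": {"plan": [[[0, 0, 0, 0, 100], [0, 0, 0, 0, 100], [0, 0, 0, 0, 100], [0, 0, -0.02, 0, 100], [0, 0, -0.045, 0, 100], [0, 0, -0.045, 0, 100], [-0.004, 0.02, -0.045, 0, 100], [-0.007, 0.042, -0.005, 0, 100], [-0.007, 0.045, 0, 0, 100], [-0.007, 0.045, 0, 0, 100], [-0.007, 0.045, 0, 0, 100], [-0.007, 0.045, 0, 0, 100], [-0.007, 0.045, 0, 0, 100], [-0.007, 0.045, 0, 0, 100], [-0.007, 0.045, 0, 0, 100], [-0.007, 0.045, 0, 0, 100], [-0.007, 0.045, 0, 0, 100], [-0.007, 0.03, 0, 0, 100], [0, 0, 0, 0, 100], [0, 0, 0, 0, 100]]]}}

```text
time_s: 9.65
position: [0.538, 0.23, 0.1904]
orientation: [-0.001, 1.0, -0.0, -0.0]
force: [0.4, 0.3, 0.0]
opening: 0.088
gripper_force: 0.0
```

Emit:
{"fn": "move_arm", "kwargs": {"plan": [[[0.003, -0.022, 0, 0, 100], [0.003, -0.0237, 0, 0, 100], [0, 0, 0.02, 0, 100], [0, 0, 0.04, 0, 100], [0, 0, 0.04, 0, 100], [0, 0, 0.03, 0, 100], [0, 0, 0.012, 0, 100], [0, 0, 0.0034, 0, 100], [0, 0, 0, 0, 60], [0, 0, 0, 0, 50], [0, 0, 0, 0, 40], [0, 0, 0, 0, 30], [0, 0, 0, 0, 20], [0, 0, 0, 0, 20], [0, 0, 0, 0, 20], [0, 0, 0, 0, 20]]]}}

```text
time_s: 11.25
position: [0.5326, 0.1842, 0.0456]
orientation: [-0.0, 1.0, 0.0, 0.0]
force: [-0.4, 0.8, 2.9]
opening: 0.0411
gripper_force: 24.9
```

Emit:
{"fn": "move_arm", "kwargs": {"plan": [[[0, 0, -0.01, 0, 20], [0, 0, -0.03, 0, 20], [0, 0, -0.045, 0, 20], [0, 0, -0.045, 0, 20], [-0.0004, -0.02, -0.02, 0, 20], [-0.0015, -0.045, 0, 0, 20], [-0.0015, -0.045, 0, 0, 20], [-0.0015, -0.045, 0, 0, 20], [-0.0015, -0.045, 0, 0, 20], [-0.0015, -0.045, 0, 0, 20], [-0.0015, -0.045, 0, 0, 20], [-0.0015, -0.045, 0, 0, 20], [-0.0015, -0.045, 0, 0, 20], [-0.0015, -0.045, 0, 0, 20], [-0.0015, -0.0262, 0, 0, 20], [0, 0, 0, 0, 20], [0, 0, 0.02, 0, 20], [0, 0, 0.04, 0, 20], [0, 0, 0.04, 0, 20], [0, 0, 0.03, 0, 20]]]}}

```text
time_s: 13.25
position: [0.5468, -0.2652, 0.0638]
orientation: [-0.0, 1.0, 0.001, -0.001]
force: [-0.4, -0.6, -0.5]
opening: 0.0413
gripper_force: 24.9
```

Emit:
{"fn": "move_arm", "kwargs": {"plan": [[[0, 0, 0.009, 0, 20], [0, 0, 0.004, 0, 20], [0, 0, 0.001, 0, 20], [0, 0, 0.0007, 0, 20], [0, 0, 0.0007, 0, 20], [0, 0, 0, 0, 20]]]}}

```text
time_s: 13.85
position: [0.5485, -0.2675, 0.0511]
orientation: [-0.0, 1.0, -0.0, 0.001]
force: [0.8, -1.0, -1.2]
opening: 0.0411
gripper_force: 24.9
```

Emit:
{"fn": "move_arm", "kwargs": {"plan": [[[0, 0, 0.0007, 0, 20], [0, 0, 0.0006, 0, 20], [0, 0, 0.0004, 0, 20], [0, 0, 0, 0, 20]]]}}

```text
time_s: 14.25
position: [0.5485, -0.2675, 0.0495]
orientation: [-0.0, 1.0, -0.0, 0.001]
force: [-0.8, 0.5, 7.3]
opening: 0.0411
gripper_force: 24.9
```

Emit:
{"fn": "move_arm", "kwargs": {"plan": [[[0, 0, 0, 0, 100], [0, 0, 0, 0, 100], [0, 0, 0, 0, 100], [0, 0, -0.02, 0, 100], [0, 0, -0.045, 0, 100], [0, 0, -0.045, 0, 100], [0, 0.02, -0.035, 0, 100], [-0.0054, 0.045, 0, 0, 100], [-0.0054, 0.045, 0, 0, 100], [-0.0054, 0.045, 0, 0, 100], [-0.0054, 0.045, 0, 0, 100], [-0.0054, 0.045, 0, 0, 100], [-0.0054, 0.045, 0, 0, 100], [-0.0054, 0.045, 0, 0, 100], [-0.0054, 0.045, 0, 0, 100], [-0.0054, 0.045, 0, 0, 100], [-0.0054, 0.024, 0, 0, 100], [0, 0, 0, 0, 100]]]}}

```text
time_s: 16.05
position: [0.602, 0.1853, 0.193]
orientation: [-0.002, 1.0, 0.0, 0.0]
force: [0.3, 0.1, 0.3]
opening: 0.0879
gripper_force: 0.0
```

Emit:
{"fn": "move_arm", "kwargs": {"plan": [[[0, 0, 0.03, 0, 100], [0, 0, 0.04, 0, 100], [0, 0, 0.04, 0, 100], [0, 0, 0.034, 0, 100], [0, 0, 0.014, 0, 100], [0, 0, 0.0045, 0, 100], [0, 0, 0, 0, 60], [0, 0, 0, 0, 50], [0, 0, 0, 0, 40], [0, 0, 0, 0, 30], [0, 0, 0, 0, 30], [0, 0, 0, 0, 30], [0, 0, 0, 0, 30]]]}}

```text
time_s: 17.35
position: [0.6025, 0.1819, 0.0319]
orientation: [-0.0, 1.0, -0.0, 0.001]
force: [-0.7, -0.6, 6.4]
opening: 0.0528
gripper_force: 25.0
```

Emit:
{"fn": "move_arm", "kwargs": {"plan": [[[0, 0, -0.01, 0, 30], [0, 0, -0.03, 0, 30], [0, 0, -0.045, 0, 30], [0, 0, -0.045, 0, 30], [0, -0.02, -0.015, 0, 30], [-0.0035, -0.045, 0, 0, 30], [-0.0035, -0.045, 0, 0, 30], [-0.0035, -0.045, 0, 0, 30], [-0.0035, -0.045, 0, 0, 30], [-0.0035, -0.045, 0, 0, 30], [-0.0035, -0.045, 0, 0, 30], [-0.0035, -0.045, 0, 0, 30], [-0.0035, -0.045, 0, 0, 30], [-0.0035, -0.045, 0, 0, 30], [-0.003, -0.027, 0, 0, 30], [0, 0, 0, 0, 30], [0, 0, 0.02, 0, 30], [0, 0, 0.04, 0, 30], [0, 0, 0.04, 0, 30], [0, 0, 0.034, 0, 30]]]}}

```text
time_s: 19.35
position: [0.6356, -0.2684, 0.0404]
orientation: [-0.0, 1.0, 0.001, -0.001]
force: [0.1, 0.7, -1.0]
opening: 0.0532
gripper_force: 25.0
```

Emit:
{"fn": "move_arm", "kwargs": {"plan": [[[0, 0, 0.004, 0, 30], [0, 0, 0.0015, 0, 30], [0, 0, 0.0006, 0, 30], [0, 0, 0.0006, 0, 30], [0, 0, 0.0003, 0, 30], [0, 0, 0, 0, 30]]]}}

```text
time_s: 19.95
position: [0.6367, -0.2703, 0.0357]
orientation: [-0.0, 1.0, -0.0, 0.0]
force: [-1.0, -0.7, -0.7]
opening: 0.0531
gripper_force: 25.0
```

Emit:
{"fn": "move_arm", "kwargs": {"plan": [[[0, 0, 0.0006, 0, 30], [0, 0, 0.0005, 0, 30], [0, 0, 0, 0, 30]]]}}

```text
time_s: 20.25
position: [0.6368, -0.2703, 0.0347]
orientation: [-0.0, 1.0, -0.0, 0.0]
force: [-0.5, 0.7, 4.2]
opening: 0.0532
gripper_force: 25.0
```

Emit:
{"fn": "move_arm", "kwargs": {"plan": [[[0, 0, 0, 0, 100], [0, 0, 0, 0, 100], [0, 0, 0, 0, 100], [0, 0, -0.02, 0, 100], [0, 0, -0.045, 0, 100], [0, 0, -0.045, 0, 100], [0, 0.02, -0.045, 0, 100], [0.007, 0.045, 0, 0, 100], [0.007, 0.045, 0, 0, 100], [0.007, 0.045, 0, 0, 100], [0.007, 0.045, 0, 0, 100], [0.007, 0.045, 0, 0, 100], [0.007, 0.045, 0, 0, 100], [0.007, 0.045, 0, 0, 100], [0.007, 0.045, 0, 0, 100], [0.007, 0.045, 0, 0, 100], [0.007, 0.045, 0, 0, 70], [0.007, 0.035, 0, 0, 60], [0, 0, 0, 0, 60], [0, 0, 0, 0, 60]]]}}

```text
time_s: 22.25
position: [0.5589, 0.2354, 0.1885]
orientation: [-0.001, 1.0, -0.0, -0.0]
force: [-0.2, -0.4, -0.6]
opening: 0.0593
gripper_force: 0.0
```

Emit:
{"fn": "move_arm", "kwargs": {"plan": [[[0, 0, 0, 0, 60], [0, 0, 0, 0, 60]]]}}

```text
time_s: 22.45
position: [0.5596, 0.2335, 0.1887]
orientation: [0.001, 1.0, -0.0, -0.0]
force: [0.6, -0.4, -0.0]
opening: 0.0528
gripper_force: 0.0
```

```bash
python3 - <<'E'
from h import *
print(ctrl.get_obs()["position"])
m=ctrl.camera_model("wrist"); im,d=ctrl.get_image("wrist"); P=cloud("wrist",d,m); np.savez("w1.npz",im=im,P=P)
rs=ctrl.regions_of("glass_cutter","wrist")
for r in rs[:2]:
    x=P[r["region"]&(d>0)]; x=x[(x[:,2]>.009)&(x[:,2]<.025)]
    print(r["score"],r["position"],cv2.minAreaRect((x[:,:2]*1000).astype(np.float32)),np.median(x,0)); 
    l=cv2.fitLine((x[:,:2]*1000).astype(np.float32),cv2.DIST_HUBER,0,.01,.01).ravel(); print("line",l, x[:,0].min(),x[:,0].max())
im=im.copy()
side,ds=ctrl.get_image("side"); S=cloud("side",ds)
cv2.imwrite("pics/w1.png",np.hstack([im,side])[...,::-1][:, :, :].copy() if False else cv2.resize(np.vstack([im,side])[...,::-1],(600,600*768//512*1) if False else (400,600)))
print("caddy",circ(P,.011,.026,(.38,.68,.11,.31)),circ(S,.011,.026,(.38,.68,.11,.31)))
for n,a in dict(flux=(.078,.095,(.58,.69,-.33,-.2)),oil=(.099,.115,(.50,.59,-.33,-.2)),pat=(.064,.08,(.41,.50,-.33,-.2))).items(): print(n,circ(S,*a))
E
```

```text
[0.55961786 0.23354361 0.1886795 ]
0.9 [255.5, 154.0] ((534.238525390625, 232.8313446044922), (13.088774681091309, 141.4951934814453), 89.5845947265625) [0.53702986 0.2327454  0.01796951]
line [ 9.9985456e-01 -1.7054403e-02  5.3383636e+02  2.3300098e+02] 0.4635060448981771 0.6049666193964587
0.22 [49.9, 141.6] ((528.894287109375, -29.364822387695312), (55.09140396118164, 124.90885162353516), 87.1998519897461) [ 0.53185756 -0.02909627  0.00977218]
line [ 9.9963713e-01 -2.6936967e-02  5.2253418e+02 -2.8952389e+01] 0.4663145767514864 0.5913535257744924
caddy (np.int64(4916), array([528.3, 203.3]), array([172.1, 267.9]), 89.3, 'circ', array([532.3, 208.9]), 302.8, 'z', np.float64(0.017)) (np.int64(1984), array([530.6, 210.2]), array([164.6, 260.1]), 88.7, 'circ', array([531.1, 210.8]), 303.1, 'z', np.float64(0.0158))
flux (np.int64(0), array([0., 0.]), array([0., 0.]), 0.0, 'circ', array([0., 0.]), 0.0, 'z', np.float64(nan))
oil (np.int64(92), array([ 546.7, -266.3]), array([32.3, 40.1]), 6.8, 'circ', array([ 547.1, -266.5]), 43.5, 'z', np.float64(0.105))
pat (np.int64(181), array([ 456.8, -263. ]), array([55.5, 49.6]), 75.3, 'circ', array([ 460.6, -264.7]), 58.6, 'z', np.float64(0.0703))
  return _methods._mean(a, axis=axis, dtype=dtype,
  ret = ret.dtype.type(ret / rcount)
```

View pics/w1.png

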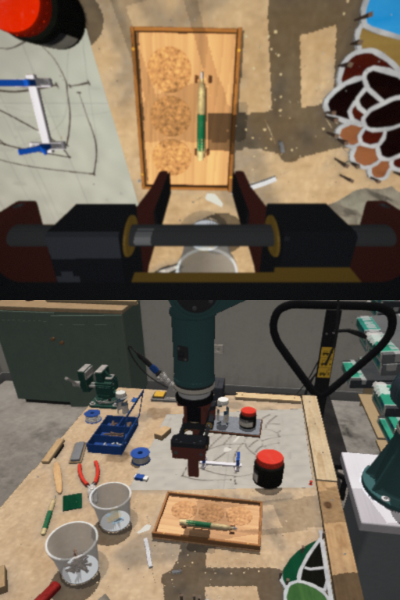

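The wrist picture shows all three pads empty and the cutter at (200,125). The side view shows the oil and patina jars upright on the board, with the flux jar hidden behind the arm.

Emit:
{"fn": "move_arm", "kwargs": {"plan": [[[0.0135, 0, 0, 0.017, 50], [0.0132, 0, 0, 0, 45], [0, 0, 0.03, 0, 45], [0, 0, 0.04, 0, 45], [0, 0, 0.04, 0, 45], [0, 0, 0.035, 0, 45], [0, 0, 0.017, 0, 45], [0, 0, 0.008, 0, 45], [0, 0, 0, 0, 45], [0, 0, 0, 0, 45], [0, 0, 0, 0, 45]]]}}

```text
time_s: 23.7
position: [0.5335, 0.2355, 0.0202]
orientation: [0.008, 1.0, 0.0, 0.001]
force: [0.1, -0.6, 0.1]
opening: 0.0393
gripper_force: 0.0
```

Emit:
{"fn": "move_arm", "kwargs": {"plan": [[[0, 0, 0.007, 0, 45], [0, 0, 0.0045, 0, 45], [0, 0, 0, 0, 45], [0, 0, 0, 0, 25], [0, 0, 0, 0, 15], [0, 0, 0, 0, 8], [0, 0, 0, 0, 4], [0, 0, 0, 0, 4], [0, 0, 0, 0, 4], [0, 0, 0, 0, 4], [0, 0, 0, 0, 4]]], "squeeze": 25}}

```text
time_s: 24.8
position: [0.5327, 0.2351, 0.0073]
orientation: [0.008, 1.0, -0.0, 0.0]
force: [-0.0, -0.6, 1.6]
opening: 0.0113
gripper_force: 25.0
```

Emit:
{"fn": "move_arm", "kwargs": {"plan": [[[0, 0, -0.01, 0, 4], [0, 0, -0.03, 0, 4], [0, 0, -0.04, 0, 4], [0, 0, -0.04, 0, 4], [0, 0, -0.01, -0.017, 4], [0, -0.03, 0, 0, 4], [0, -0.045, 0, 0, 4], [0, -0.045, 0, 0, 4], [0, -0.045, 0, 0, 4], [0, -0.045, 0, 0, 4], [0, -0.035, 0, 0, 4], [0, -0.021, 0, 0, 4], [0, 0, 0, 0, 4], [0, 0, 0, 0, 4], [0, 0, 0, 0, 4]]]}}

```text
time_s: 26.3
position: [0.5322, -0.0298, 0.137]
orientation: [-0.0, 1.0, 0.0, -0.0]
force: [0.5, 0.2, 0.1]
opening: 0.0114
gripper_force: 25.0
```

```bash
python3 - <<'E'
from h import *
print(ctrl.get_obs()["position"])
for c in ["scene","side","w1"]:
    P=np.load(c+".npz")["P"]
    for b in [(.45,.53,-.08,.02),(.53,.62,-.08,.02)]:
        print(c,circ(P,.026,.05,b))
im,d=ctrl.get_image("side"); P=cloud("side",d); cv2.imwrite("pics/s2.png",cv2.resize(im[130:280,180:380,::-1],None,fx=4,fy=4,interpolation=cv2.INTER_CUBIC))
im2,d2=ctrl.get_image("scene"); P2=cloud("scene",d2)
for n,p in(("side",P),("scene",P2)): print(n,"cutter",circ(p,.125,.165,(.42,.64,-.06,-.0)))
for n,a in dict(flux=(.078,.095,(.58,.69,-.33,-.2)),oil=(.099,.115,(.50,.59,-.33,-.2)),pat=(.064,.08,(.41,.50,-.33,-.2))).items(): print(n,circ(P2,*a))
E
```

```text
[ 0.53221276 -0.02980575  0.13699515]
scene (np.int64(66), array([478.2, -32. ]), array([10.3, 44.2]), 2.6, 'circ', array([479.1, -31.8]), 44.7, 'z', np.float64(0.0353))
scene (np.int64(58), array([582.2, -29.9]), array([ 9.5, 45.1]), 2.2, 'circ', array([581.9, -29.9]), 45.1, 'z', np.float64(0.0353))
side (np.int64(46), array([476.5, -32.2]), array([ 9.4, 45.4]), 2.6, 'circ', array([478.1, -32.1]), 45.5, 'z', np.float64(0.0358))
side (np.int64(50), array([579.7, -30.6]), array([ 9.9, 44.9]), 4.4, 'circ', array([580.9, -30.6]), 45.0, 'z', np.float64(0.0352))
w1 (np.int64(313), array([477.6, -32.3]), array([ 9.6, 42.9]), 0.3, 'circ', array([479.3, -32.2]), 43.1, 'z', np.float64(0.0352))
w1 (np.int64(273), array([581.8, -32.2]), array([10.3, 45. ]), 1.4, 'circ', array([581.6, -32.2]), 45.0, 'z', np.float64(0.0355))
side cutter (np.int64(396), array([530.9, -25.3]), array([142.7,  32.2]), 6.9, 'circ', array([531.4, -29.8]), 143.7, 'z', np.float64(0.145))
scene cutter (np.int64(210), array([499.8, -20.1]), array([33. , 66.8]), 75.0, 'circ', array([499.6, -20.3]), 74.0, 'z', np.float64(0.1473))
flux (np.int64(0), array([0., 0.]), array([0., 0.]), 0.0, 'circ', array([0., 0.]), 0.0, 'z', np.float64(nan))
oil (np.int64(129), array([ 547.5, -265.3]), array([32.6, 37.6]), 10.8, 'circ', array([ 549.4, -265. ]), 38.9, 'z', np.float64(0.1062))
pat (np.int64(263), array([ 460.9, -263.7]), array([51. , 52.3]), 32.5, 'circ', array([ 459.9, -265.3]), 54.6, 'z', np.float64(0.0715))
  return _methods._mean(a, axis=axis, dtype=dtype,
  ret = ret.dtype.type(ret / rcount)
```

View pics/s2.png

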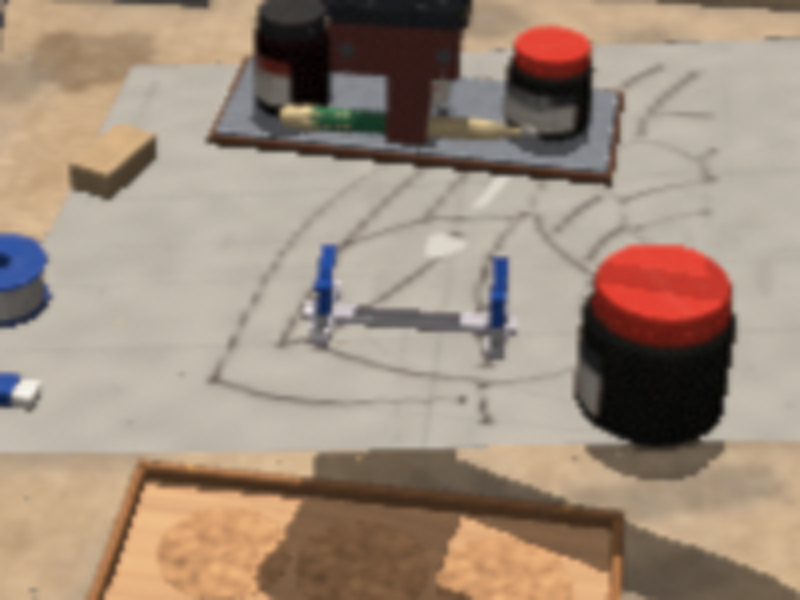

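Emit:
{"fn": "move_arm", "kwargs": {"plan": [[[0.003, -0.0005, 0, -0.015, 4], [0, 0, 0.03, 0, 4], [0, 0, 0.035, 0, 4], [0, 0, 0.025, 0, 4], [0, 0, 0.012, 0, 4], [0, 0, 0.006, 0, 4], [0, 0, 0.002, 0, 4], [0, 0, 0.001, 0, 4], [0, 0, 0, 0, 4], [0, 0, 0, 0, 4]]]}}

```text
time_s: 27.4
position: [0.5301, -0.0317, 0.0272]
orientation: [-0.008, 1.0, -0.0, 0.001]
force: [-2.1, -2.3, 4.2]
opening: 0.0116
gripper_force: 25.0
```

Emit:
{"fn": "move_arm", "kwargs": {"plan": [[[0, -0.001, 0, 0, 4], [0, 0, 0.0007, 0, 4], [0, 0, 0, 0, 4], [0, 0, 0, 0, 4]]]}}

```text
time_s: 27.8
position: [0.5306, -0.0327, 0.0261]
orientation: [-0.008, 1.0, -0.0, 0.001]
force: [-1.7, -2.3, 6.6]
opening: 0.0116
gripper_force: 25.0
```

Emit:
{"fn": "move_arm", "kwargs": {"plan": [[[0, 0, 0, 0, 12], [0, 0, 0, 0, 20], [0, 0, 0, 0, 35], [0, 0, 0, 0, 35], [0, 0, 0, 0, 35], [0, 0, -0.01, 0, 35], [0, 0, -0.03, 0, 35], [0, 0, -0.045, 0, 35], [0, 0, -0.045, 0, 50], [0, 0, -0.04, 0.015, 80], [-0.045, 0, 0, 0, 100], [-0.045, 0, 0, 0, 100], [0, 0, 0, 0, 100], [0, 0, 0, 0, 100], [0, 0, 0, 0, 100]]]}}

```text
time_s: 29.3
position: [0.618, -0.0321, 0.1953]
orientation: [-0.0, 1.0, 0.0, -0.001]
force: [-1.1, -0.6, 1.0]
opening: 0.0835
gripper_force: 0.0
```

```bash
python3 - <<'E'
from h import *
print(ctrl.get_obs()["position"])
ims=[]
for c in ["side","scene","wrist"]:
    m=ctrl.camera_model(c); im,d=ctrl.get_image(c); P=cloud(c,d,m); np.savez(c+"3.npz",im=im,P=P)
    for r in ctrl.regions_of("glass_cutter",c)[:2]:
        x=P[r["region"]&(d>0)]; x=x[(x[:,2]>.029)&(x[:,2]<.05)]
        if len(x)<20: continue
        print(c,round(r["score"],2),r["position"],np.round(cv2.minAreaRect((x[:,:2]*1000).astype(np.float32))[0],1),np.round([x[:,0].min(),x[:,0].max(),np.median(x[:,2])],4))
    for n,a in dict(flux=(.078,.095,(.58,.69,-.33,-.2)),oil=(.099,.115,(.50,.59,-.33,-.2)),pat=(.064,.08,(.41,.50,-.33,-.2))).items():
        try: print(n,circ(P,*a))
        except Exception: pass
    for b in [(.45,.53,-.08,.02),(.53,.62,-.08,.02)]: print(" rest",circ(P,.037,.05,b))
    if c!="wrist": 
        ims.append(cv2.resize(im[130:280,180:380],(800,600)) if c=="side" else im)
cv2.imwrite("pics/s3.png",ims[0][...,::-1])
E
```

```text
[ 0.61802435 -0.03213369  0.19526555]
side 0.57 [276.8, 204.0] [531.3 -26.5] [0.4625 0.6002 0.0342]
flux (np.int64(132), array([ 635.6, -268. ]), array([41.3, 48.6]), 9.5, 'circ', array([ 637.3, -268.7]), 51.9, 'z', np.float64(0.0833))
oil (np.int64(94), array([ 546.7, -266.7]), array([32.4, 40.8]), 6.4, 'circ', array([ 547.3, -266.6]), 40.8, 'z', np.float64(0.1049))
pat (np.int64(180), array([ 457.5, -263.8]), array([50.4, 55.7]), 36.2, 'circ', array([ 457.2, -265.2]), 59.2, 'z', np.float64(0.0698))
 rest (np.int64(21), array([487. , -37.3]), array([39.3, 47.2]), 64.6, 'circ', array([490.2, -31.5]), 53.0, 'z', np.float64(0.0388))
 rest (np.int64(44), array([570.2, -26. ]), array([40.6, 47.7]), 60.8, 'circ', array([568.9, -28.5]), 57.0, 'z', np.float64(0.0382))
scene 0.62 [279.8, 194.0] [538.5 -29.6] [0.4772 0.5997 0.0361]
flux (np.int64(182), array([ 639.1, -266.3]), array([44.5, 44.9]), 33.7, 'circ', array([ 639. , -266.7]), 48.3, 'z', np.float64(0.0848))
oil (np.int64(132), array([ 549.4, -264.6]), array([34.3, 36.1]), 31.7, 'circ', array([ 549.8, -264.7]), 39.4, 'z', np.float64(0
[... 449 characters left out ...]
 [0.4617 0.6012 0.0365]
flux (np.int64(1550), array([ 637.5, -269.6]), array([47.3, 47.1]), 68.1, 'circ', array([ 637.5, -269.8]), 48.7, 'z', np.float64(0.0844))
oil (np.int64(920), array([ 549.5, -259.4]), array([21.7, 37.2]), 78.8, 'circ', array([ 548.1, -266.4]), 37.3, 'z', np.float64(0.1061))
pat (np.int64(1957), array([ 463.6, -259. ]), array([35.5, 48.9]), 74.5, 'circ', array([ 461.7, -263.6]), 52.4, 'z', np.float64(0.0713))
 rest (np.int64(238), array([501.5, -34.5]), array([56.2, 44.4]), 0.9, 'circ', array([497.6, -34.6]), 64.4, 'z', np.float64(0.039))
 rest (np.int64(536), array([568.9, -38.6]), array([67.6, 44.1]), 23.6, 'circ', array([566.5, -33.7]), 71.9, 'z', np.float64(0.0383))
```

View pics/s3.png

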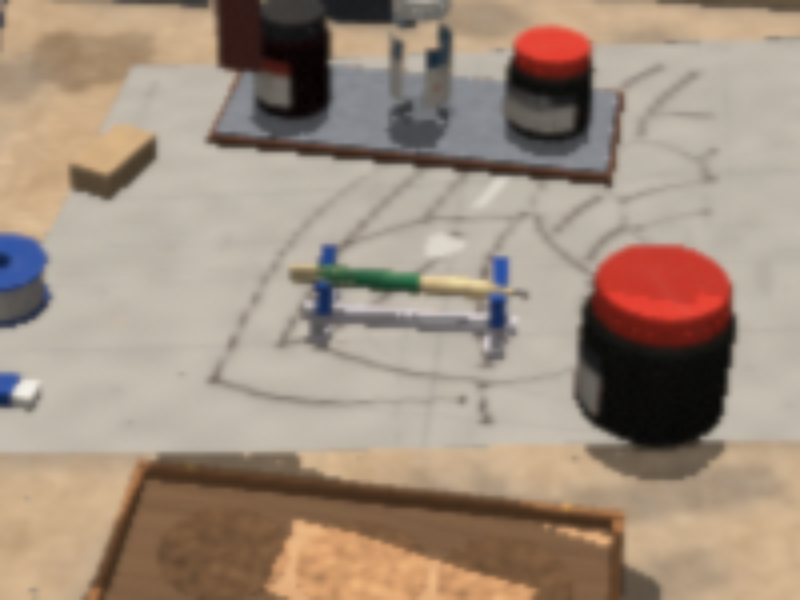

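Emit:
{"fn": "move_arm", "kwargs": {"plan": [[[-0.003, -0.03, 0, 0, 100], [-0.003, -0.045, 0, 0, 100], [-0.003, -0.045, 0, 0, 100], [-0.003, -0.045, 0, 0, 100], [-0.003, -0.04, 0, 0, 100], [-0.0038, -0.033, 0, 0, 100], [0, 0, 0.03, 0, 100], [0, 0, 0.03, 0, 100], [0, 0, 0, 0, 100], [0, 0, 0, 0, 100], [0, 0, 0, 0, 100]]]}}

```text
time_s: 30.7
position: [0.6396, -0.2706, 0.1374]
orientation: [-0.0, 1.0, -0.001, 0.001]
force: [0.3, -0.4, 0.3]
opening: 0.0876
gripper_force: 0.0
```

Emit:
{"fn": "move_arm", "kwargs": {"plan": [[[0.0027, 0, 0.02, 0, 100], [0, 0, 0.035, 0, 100], [0, 0, 0.03, 0, 100], [0, 0, 0.012, 0, 100], [0, 0, 0.004, 0, 100], [0, 0, 0, 0, 100], [0, 0, 0, 0, 100], [0, 0, 0, 0, 60], [0, 0, 0, 0, 50], [0, 0, 0, 0, 40], [0, 0, 0, 0, 30], [0, 0, 0, 0, 30], [0, 0, 0, 0, 30], [0, 0, 0, 0, 30]]]}}

```text
time_s: 32.1
position: [0.6359, -0.2704, 0.0347]
orientation: [-0.0, 1.0, -0.0, 0.0]
force: [-0.1, -0.2, 2.1]
opening: 0.053
gripper_force: 25.0
```

Emit:
{"fn": "move_arm", "kwargs": {"plan": [[[0, 0, -0.01, 0, 30], [0, 0, -0.03, 0, 30], [0, 0, -0.045, 0, 30], [0, 0, -0.045, 0, 30], [0, 0.02, -0.015, 0, 30], [0.0034, 0.045, 0, 0, 30], [0.0034, 0.045, 0, 0, 30], [0.0034, 0.045, 0, 0, 30], [0.0034, 0.045, 0, 0, 30], [0.0034, 0.045, 0, 0, 30], [0.0034, 0.045, 0, 0, 30], [0.0034, 0.045, 0, 0, 30], [0.0034, 0.045, 0, 0, 30], [0.0034, 0.045, 0, 0, 30], [0.0034, 0.0274, 0, 0, 30], [0, 0, 0, 0, 30], [0, 0, 0.02, 0, 30], [0, 0, 0.04, 0, 30], [0, 0, 0.04, 0, 30], [0, 0, 0.03, 0, 30]]]}}

```text
time_s: 34.1
position: [0.5997, 0.1814, 0.047]
orientation: [-0.0, 1.0, -0.0, -0.002]
force: [-0.0, -0.2, -1.6]
opening: 0.0532
gripper_force: 25.0
```

Emit:
{"fn": "move_arm", "kwargs": {"plan": [[[0, 0, 0.008, 0, 30], [0, 0, 0.004, 0, 30], [0, 0, 0, 0, 30], [0, 0, 0, 0, 30], [0, 0, 0, 0, 30]]]}}

```text
time_s: 34.6
position: [0.603, 0.1822, 0.0392]
orientation: [-0.0, 1.0, 0.0, 0.001]
force: [-0.1, -0.1, -0.8]
opening: 0.0529
gripper_force: 25.0
```

Emit:
{"fn": "move_arm", "kwargs": {"plan": [[[0.001, 0, 0.004, 0, 30], [0, 0, 0.0015, 0, 30], [0, 0, 0.0007, 0, 30], [0, 0, 0, 0, 30], [0, 0, 0, 0, 30]]]}}

```text
time_s: 35.1
position: [0.6007, 0.182, 0.0313]
orientation: [-0.0, 1.0, -0.0, -0.0]
force: [0.1, -0.1, -1.5]
opening: 0.0531
gripper_force: 25.0
```

Emit:
{"fn": "move_arm", "kwargs": {"plan": [[[0, 0, 0.0006, 0, 30], [0, 0, 0.0006, 0, 30], [0, 0, 0.0003, 0, 30], [0, 0, 0, 0, 30]]]}}

```text
time_s: 35.5
position: [0.6009, 0.182, 0.0307]
orientation: [-0.0, 1.0, -0.0, 0.0]
force: [-1.7, -1.2, 5.5]
opening: 0.0529
gripper_force: 25.0
```

Emit:
{"fn": "move_arm", "kwargs": {"plan": [[[0, 0, 0, 0, 100], [0, 0, 0, 0, 100], [0, 0, 0, 0, 100], [0, 0, -0.02, 0, 100], [0, 0, -0.045, 0, 100], [0, 0, -0.045, 0, 100], [0, -0.02, -0.045, 0, 100], [0.0052, -0.045, 0, 0, 100], [0.0052, -0.045, 0, 0, 100], [0.0052, -0.045, 0, 0, 100], [0.0052, -0.045, 0, 0, 100], [0.0052, -0.045, 0, 0, 100], [0.0052, -0.045, 0, 0, 100], [0.0052, -0.045, 0, 0, 100], [0.0052, -0.045, 0, 0, 100], [0.0052, -0.045, 0, 0, 100], [0.0052, -0.0245, 0, 0, 100], [0, 0, 0, 0, 100], [0, 0, 0.01, 0, 100], [0, 0, 0, 0, 100]]]}}

```text
time_s: 37.5
position: [0.5479, -0.2656, 0.1731]
orientation: [-0.0, 1.0, 0.001, -0.001]
force: [0.2, 0.1, 0.1]
opening: 0.0879
gripper_force: 0.0
```

Emit:
{"fn": "move_arm", "kwargs": {"plan": [[[0, 0, 0, 0, 100], [0, 0, 0, 0, 100]]]}}

```text
time_s: 37.7
position: [0.5491, -0.2662, 0.1748]
orientation: [-0.001, 1.0, 0.0, -0.0]
force: [0.3, 0.2, 1.1]
opening: 0.0878
gripper_force: 0.0
```

Down to z 0.050 and grip.

Emit:
{"fn": "move_arm", "kwargs": {"plan": [[[0, -0.001, 0.025, 0, 100], [0, 0, 0.04, 0, 100], [0, 0, 0.035, 0, 100], [0, 0, 0.018, 0, 100], [0, 0, 0.006, 0, 100], [0, 0, 0, 0, 100], [0, 0, 0, 0, 60], [0, 0, 0, 0, 50], [0, 0, 0, 0, 40], [0, 0, 0, 0, 30], [0, 0, 0, 0, 20], [0, 0, 0, 0, 20], [0, 0, 0, 0, 20], [0, 0, 0, 0, 20]]]}}

```text
time_s: 39.1
position: [0.5489, -0.2685, 0.051]
orientation: [-0.0, 1.0, -0.0, 0.0]
force: [-0.2, 1.0, 2.4]
opening: 0.041
gripper_force: 25.0
```

Emit:
{"fn": "move_arm", "kwargs": {"plan": [[[0, 0, -0.01, 0, 20], [0, 0, -0.03, 0, 20], [0, 0, -0.045, 0, 20], [0, 0, -0.045, 0, 20], [0, 0.02, -0.01, 0, 20], [0.0018, 0.045, 0, 0, 20], [0.0018, 0.045, 0, 0, 20], [0.0018, 0.045, 0, 0, 20], [0.0018, 0.045, 0, 0, 20], [0.0018, 0.045, 0, 0, 20], [0.0018, 0.045, 0, 0, 20], [0.0018, 0.045, 0, 0, 20], [0.0018, 0.045, 0, 0, 20], [0.0018, 0.045, 0, 0, 20], [0.002, 0.0268, 0, 0, 20], [0, 0, 0, 0, 20], [0, 0, 0.02, 0, 20], [0, 0, 0.04, 0, 20], [0, 0, 0.04, 0, 20], [0, 0, 0.025, 0, 20]]]}}

```text
time_s: 41.1
position: [0.5284, 0.1821, 0.0633]
orientation: [0.0, 1.0, -0.001, -0.002]
force: [-0.3, -0.1, -0.9]
opening: 0.0415
gripper_force: 25.0
```

Emit:
{"fn": "move_arm", "kwargs": {"plan": [[[0, 0, 0.01, 0, 20], [0, 0, 0.004, 0, 20], [0, 0, 0.003, 0, 20], [0, 0, 0, 0, 20], [0, 0, 0, 0, 20]]]}}

```text
time_s: 41.6
position: [0.5315, 0.1834, 0.05]
orientation: [-0.0, 1.0, 0.0, 0.001]
force: [-0.4, 0.3, -1.1]
opening: 0.0412
gripper_force: 25.0
```

Emit:
{"fn": "move_arm", "kwargs": {"plan": [[[0.0008, 0, 0.0018, 0, 20], [0, 0, 0.001, 0, 20], [0, 0, 0.0006, 0, 20], [0, 0, 0, 0, 20], [0, 0, 0, 0, 20]]]}}

```text
time_s: 42.1
position: [0.5302, 0.1835, 0.0469]
orientation: [-0.0, 1.0, 0.0, 0.001]
force: [-1.8, -1.0, 11.5]
opening: 0.0411
gripper_force: 25.0
```

Emit:
{"fn": "move_arm", "kwargs": {"plan": [[[0, 0, 0, 0, 100], [0, 0, 0, 0, 100], [0, 0, 0, 0, 100], [0, 0, -0.02, 0, 100], [0, 0, -0.045, 0, 100], [0, 0, -0.045, 0, 100], [0, -0.02, -0.035, 0, 100], [0.0072, -0.045, 0, 0, 100], [0.0072, -0.045, 0, 0, 100], [0.0072, -0.045, 0, 0, 100], [0.0072, -0.045, 0, 0, 100], [0.0072, -0.045, 0, 0, 100], [0.0072, -0.045, 0, 0, 100], [0.0072, -0.045, 0, 0, 100], [0.0072, -0.045, 0, 0, 100], [0.0072, -0.045, 0, 0, 100], [0.0074, -0.0262, 0, 0, 100], [0, 0, 0, 0, 100], [0, 0, 0.03, 0, 100], [0, 0, 0, 0, 100]]]}}

```text
time_s: 44.1
position: [0.4554, -0.2657, 0.1577]
orientation: [0.0, 1.0, 0.002, -0.002]
force: [-0.4, 0.6, -0.1]
opening: 0.0878
gripper_force: 0.0
```

Emit:
{"fn": "move_arm", "kwargs": {"plan": [[[0, 0, 0, 0, 100], [0, 0, 0, 0, 100]]]}}

```text
time_s: 44.3
position: [0.4582, -0.2674, 0.1613]
orientation: [-0.001, 1.0, -0.0, 0.0]
force: [0.2, 0.7, 0.1]
opening: 0.088
gripper_force: 0.0
```

Down 0.129 to z 0.032.

Emit:
{"fn": "move_arm", "kwargs": {"plan": [[[0, 0, 0.025, 0, 100], [0, 0, 0.04, 0, 100], [0, 0, 0.035, 0, 100], [0, 0, 0.02, 0, 100], [0, 0, 0.008, 0, 100], [0, 0, 0, 0, 100], [0, 0, 0, 0, 60], [0, 0, 0, 0, 50], [0, 0, 0, 0, 50], [0, 0, 0, 0, 40], [0, 0, 0, 0, 40], [0, 0, 0, 0, 40], [0, 0, 0, 0, 40]]]}}

```text
time_s: 45.6
position: [0.4581, -0.2682, 0.0333]
orientation: [0.0, 1.0, -0.0, 0.0]
force: [-0.7, 1.8, 6.5]
opening: 0.0585
gripper_force: 25.0
```

Emit:
{"fn": "move_arm", "kwargs": {"plan": [[[0, 0, -0.01, 0, 40], [0, 0, -0.03, 0, 40], [0, 0, -0.045, 0, 40], [0, 0, -0.045, 0, 40], [0, 0.02, -0.015, 0, 40], [0, 0.045, 0, 0, 40], [0, 0.045, 0, 0, 40], [0, 0.045, 0, 0, 40], [0, 0.045, 0, 0, 40], [0, 0.045, 0, 0, 40], [0, 0.045, 0, 0, 40], [0, 0.045, 0, 0, 40], [0, 0.045, 0, 0, 40], [0, 0.045, 0, 0, 40], [0, 0.0277, 0, 0, 40], [0, 0, 0, 0, 40], [0, 0, 0.02, 0, 40], [0, 0, 0.04, 0, 40], [0, 0, 0.04, 0, 40], [0, 0, 0.03, 0, 40]]]}}

```text
time_s: 47.6
position: [0.4566, 0.1836, 0.046]
orientation: [-0.0, 1.0, -0.0, -0.001]
force: [0.1, 0.7, -1.9]
opening: 0.059
gripper_force: 25.0
```

Emit:
{"fn": "move_arm", "kwargs": {"plan": [[[0, 0, 0.009, 0, 40], [0, 0, 0.004, 0, 40], [0, 0, 0.001, 0, 40], [0, 0, 0, 0, 40], [0, 0, 0, 0, 40]]]}}

```text
time_s: 48.1
position: [0.4586, 0.185, 0.0347]
orientation: [-0.0, 1.0, 0.0, 0.001]
force: [-0.0, 0.4, -2.2]
opening: 0.0589
gripper_force: 25.0
```

Emit:
{"fn": "move_arm", "kwargs": {"plan": [[[0, 0, 0.003, 0, 40], [0, 0, 0.0012, 0, 40], [0, 0, 0.0007, 0, 40], [0, 0, 0, 0, 40], [0, 0, 0, 0, 40]]]}}

```text
time_s: 48.6
position: [0.4577, 0.1849, 0.0293]
orientation: [-0.0, 1.0, 0.0, 0.0]
force: [-1.2, -0.5, 7.6]
opening: 0.0591
gripper_force: 25.0
```

Contact. I'll release, rise, move to (0.56, 0.21) for a view, and compare the jars with their pads.

Emit:
{"fn": "move_arm", "kwargs": {"plan": [[[0, 0, 0, 0, 100], [0, 0, 0, 0, 100], [0, 0, 0, 0, 100], [0, 0, -0.02, 0, 100], [0, 0, -0.045, 0, 100], [0, 0, -0.045, 0, 100], [0, 0, -0.045, 0, 100], [0, 0, -0.045, 0, 100], [-0.03, 0, 0, 0, 100], [-0.04, 0, 0, 0, 100], [-0.04, 0, 0, 0, 100], [-0.04, 0, 0, 0, 100], [0, 0, 0, 0, 100], [0, 0, 0, 0, 100], [0, 0, 0, 0, 100]]]}}

```text
time_s: 50.1
position: [0.6059, 0.1848, 0.228]
orientation: [-0.0, 1.0, -0.0, -0.001]
force: [0.2, 1.0, 0.2]
opening: 0.0879
gripper_force: 0.0
```

```bash
cat > fin.py <<'E'
from h import *
print(ctrl.get_obs()["position"])
out=[]
for c in ["side","scene","wrist"]:
    m=ctrl.camera_model(c); im,d=ctrl.get_image(c); P=cloud(c,d,m); np.savez(c+"4.npz",im=im,P=P); out.append(im)
    for n,a in dict(flux=(.074,.09,(.56,.65,.13,.23)),oil=(.095,.11,(.49,.57,.13,.23)),pat=(.060,.075,(.42,.50,.13,.23)),caddy=(.011,.026,(.38,.68,.11,.31))).items(): print(c,n,circ(P,*a))
    for b in [(.45,.53,-.08,.02),(.53,.62,-.08,.02)]: print(" rest",circ(P,.028,.05,b))
cv2.imwrite("pics/f.png",cv2.resize(np.vstack([out[2],out[0]])[...,::-1],(400,600)))
# wrist bird view (mosaic at caddy floor z=.006) before/after: pads vs jars
E
python3 fin.py
```

```text
[0.60592727 0.1847756  0.22796858]
side flux (np.int64(340), array([601.4, 183. ]), array([47.8, 46.8]), 82.3, 'circ', array([600.7, 183.6]), 50.8, 'z', np.float64(0.0792))
side oil (np.int64(237), array([528.7, 186.1]), array([36.6, 37.5]), 63.3, 'circ', array([529. , 186.4]), 39.8, 'z', np.float64(0.1011))
side pat (np.int64(446), array([457.5, 187.7]), array([51. , 52.6]), 25.1, 'circ', array([456.5, 187. ]), 54.6, 'z', np.float64(0.0661))
side caddy (np.int64(1717), array([530.8, 210. ]), array([164.7, 259.9]), 89.0, 'circ', array([530.5, 211.2]), 302.4, 'z', np.float64(0.0164))
 rest (np.int64(144), array([493. , -36.7]), array([43. , 65.6]), 74.1, 'circ', array([494.3, -32.2]), 68.7, 'z', np.float64(0.0336))
 rest (np.int64(184), array([568. , -35.5]), array([65.9, 44. ]), 21.4, 'circ', array([565.7, -30.4]), 70.8, 'z', np.float64(0.035))
scene flux (np.int64(369), array([603.7, 184.7]), array([46.7, 46.1]), 11.4, 'circ', array([603.3, 184.1]), 47.9, 'z', np.float64(0.0807))
scene oil (np.int64(265), array([529.6, 185.6]), array([35.2, 36.7]), 5.2, 'circ', array([529.5, 185.6])
[... 712 characters left out ...]
4(0.0807))
wrist oil (np.int64(1028), array([529.6, 183.6]), array([36.7, 37.7]), 89.0, 'circ', array([529.7, 183.2]), 38.2, 'z', np.float64(0.1027))
wrist pat (np.int64(2063), array([459.4, 184.5]), array([51.4, 52.5]), 89.4, 'circ', array([459.1, 184.6]), 53.3, 'z', np.float64(0.0677))
wrist caddy (np.int64(3762), array([531.7, 208.7]), array([160.3, 260.3]), 89.0, 'circ', array([532.4, 208.9]), 302.7, 'z', np.float64(0.0169))
 rest (np.int64(810), array([493.5, -39. ]), array([45.1, 67.8]), 71.9, 'circ', array([494.5, -32.5]), 70.9, 'z', np.float64(0.0351))
 rest (np.int64(811), array([567.8, -27.7]), array([44.4, 69.9]), 69.2, 'circ', array([566.7, -32.1]), 72.8, 'z', np.float64(0.0371))
```

View pics/f.png

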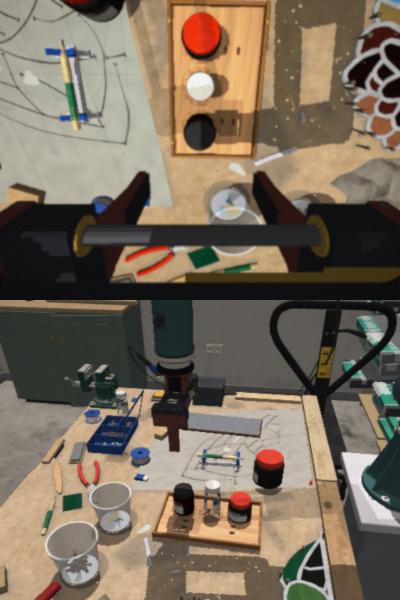

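All three containers are upright within about 2 mm of their pad centres, and the cutter lies in both notches. The bystanders look unmoved and the arm is clear.

```bash
python3 -c "
from station import ctrl
print(ctrl.sign_off())"
```

```text
the job is handed in; nothing more can be done
None
```

I've handed the job in: the cutter lies in both notches of the blue rest, and all three containers are back upright within about 2–3 mm of their own pad centres. It took about 50 s of the 141 s allowed, and nothing else looks disturbed.

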